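# Roll the next sample tube onto the read line

## Task

The tube on the reader's white line has been read: with a fingertip on its top, roll it along the deck until it drops into the trough. Then roll the waiting tube the same way onto the white line, leave it lying still along the line, and press the read key fully. Roll the tubes, never pinch, lift or drag them, and leave the tube already in the trough and the things round the reader where they are.

Things in the scene. Friction and masses are not known exactly. Their poses are not given: they have to be found in the camera images.
- reader: tube reader with grey rails, fixed on the worktop. x points away from the robot, y along the deck against the rolling direction, z up; origin on the worktop under the line. Black flat deck, top 30 mm high, from a stop wall at y 102 mm to its lip at y -34 mm, x -42 to 51 mm. Behind it a fence 38 mm high (x 51 mm) and the reader head, 72 mm high (y -32 to 32, x 51 to 103 mm). Front rail at x -66 mm, 35 mm high.
- line (a point): middle of the white line, 3 mm wide, that crosses the deck along the reader's x axis before the reader's window; the point is on the deck's top, 30 mm above the worktop; axes as the reader's. The line is also marked on the front rail. The axis of a tube on the line is above it, 45 mm over the worktop, the tube's top at 59 mm.
- trough (a point): middle of the trough floor, 14 mm above the worktop, 73 mm from the line towards reader -y. The trough runs from the deck's lip (y -34 mm) to an end wall (y -112 mm, 36 mm high) and has room for two tubes side by side; the axis of a tube in it is 29 mm above the worktop.
- read_tube: 50 ml tube lying on its side, blue cap towards the robot: white barrel 29 mm across, 94 mm long, cap 34 mm across, 13 mm long. The cap hangs in a gutter before the deck, so the barrel rolls on the deck; let go, it soon stops. Origin: centre of the base; z axis level, from base to cap (x axis down at first). It starts on the white line and belongs into the trough.
- read_tube_mid (a point): point on the axis of that tube, 48 mm from its base (middle of the barrel)
- next_tube: 50 ml tube lying on its side, blue cap towards the robot: white barrel 29 mm across, 94 mm long, cap 34 mm across, 13 mm long. The cap hangs in a gutter before the deck, so the barrel rolls on the deck; let go, it soon stops. Origin: centre of the base; z axis level, from base to cap (x axis down at first). It starts on the deck, 42 to 64 mm to the +y side of the line, and belongs onto the line.
- next_tube_mid (a point): point on the axis of the waiting tube, 48 mm from its base (middle of the barrel)
- old_tube: a third, equal tube that already lies in the trough along its end wall; origin: centre of its base; leave it there
- read_key (a joint): read key: round spring button, 24 mm across, on the grey control pod (40 mm high) at the reader's +y end; value is its travel in m, 0 released, 0.005 fully pressed (4 N); it springs back
- read_key_top (a point): centre of the top of the read key (pressed straight down)
- marker: black felt marker, 13 x 135 x 15 mm, lying in front of the reader; origin at its underside, leave it alone
- coverslips: small cardboard box of coverslips, 36 x 36 x 22 mm, beside the trough end of the reader; origin at its underside, leave it alone
- oil_bottle: amber bottle with black cap, 32 mm across, 72 mm tall, behind the reader; origin at its underside, leave it alone
- lens_cleaner: pale blue bottle with white cap, 42 mm across, 105 mm tall, behind the reader; origin at its underside, leave it alone
- timer: white bench timer, 66 x 64 x 21 mm, left of the reader; origin at its underside, leave it alone
- mouse: black computer mouse, 112 x 53 x 37 mm, right of the reader; origin at its underside, leave it alone
Not all that is in view belongs to the job. What is shaped like the read_tube but red is not meant.

How it is judged:
On the way, in this order (a step that is already met when the one before it is completed fails the run):
1. the read tube turns as it rolls off the line (angle between read_tube's own x axis and vertical below 1.94 rad), for 0.02 s.
2. the read tube lies in the trough (y of read_tube_mid in the frame of line between -0.112 and -0.04 m and x of read_tube_mid in the frame of line between -0.02 and 0.02 m and height (world z) of read_tube_mid below 0.034 m), for 0.2 s.
3. the waiting tube turns as it rolls towards the line (angle between next_tube's own x axis and vertical below 1.54 rad), for 0.02 s.
4. the waiting tube lies still on the line (y of next_tube_mid in the frame of line between -0.005 and 0.005 m and x of next_tube_mid in the frame of line between -0.012 and 0.012 m and height (world z) of next_tube_mid between 0.038 and 0.05 m and angle between the z axis of next_tube and the x axis of line, either way round below 0.1 rad and linear speed of next_tube below 0.01 m/s), for 0.3 s.
5. the read key is pressed while the tube lies on the line (all of step 4 and value of joint read_key above 0.0035 m), for 0.05 s.
At the end, for the whole second after the job is handed in: Read tube at rest in the trough; waiting tube at rest on the deck with its axis within 5 mm of the white line and within 0.1 rad of its direction; read key released again (all of step 2 and all of step 4 and value of joint read_key below 0.001 m and linear speed of read_tube below 0.02 m/s); the robot touches nothing.
It fails at once if a tube is lifted off the deck or trough (height (world z) of any of read_tube_mid, next_tube_mid above 0.054 m or height (world z) of old_tube above 0.05 m).
It fails at once if the waiting tube goes past the line into the trough (height (world z) of next_tube_mid below 0.036 m).
It fails at once if the tube already in the trough is moved away from there (distance of old_tube from where it was at the start of the episode above 0.03 m).
It fails at once if a thing round the reader is pushed away (distance of any of marker, coverslips, oil_bottle, lens_cleaner, timer, mouse from where it was at the start of the episode above 0.03 m).
It also fails if it takes over 58 s, if anything falls off the work surface, if the arm or the gripper's body presses on something with over 40 N, if the wrist force passes 120 N, or if a joint passes its speed limit or range.

## Robot

A 6-joint arm with a two-finger parallel gripper is mounted at the origin on a cart in front of the work surface, level with it; the furniture and walls round the work are solid. World frame = base frame: x ahead of the robot, y to its left, z up, the work surface at z = 0. Lengths are in m, angles in rad, forces in N, time in s.
With the tool pointing down it reaches from about 0.325 to 0.9 m from the base axis. Payload 6.1 kg.
Tool frame: the origin (TCP) lies midway between the tips of the shut fingers; the grasp point (between the pads) lies 19 mm behind it; z points along the fingers, y is the line along which they close (so a half turn about z gives the same grasp; the last joint's range is limited). The gripper opens to 85 mm and grips with 20 to 120 N. Pads are 22 mm wide; open, the fingers measure 114 mm over their backs; the gripper's body (76 mm by 85 mm) begins 54 mm behind the grasp point. The pads swing forward as they close: fully open they stand 13 mm farther back than shut.
Start: joints at [-1.315, 0.22, 1.526, -0, 1.395, -0.126], TCP at [0.233, -0.58, 0.196] pointing down, gripper open.
Joint ranges: [-2.98, 2.98], [-0.91, 2.08], [0.09, 2.57], [-1.24, 4.39], [0.2, 2.65], [-2.68, 2.68]. Speed limits (rad/s): [2.57, 2.57, 3.01, 3.14, 3.14, 3.14].

## Interface

Orientations are given as a 3x3 rotation matrix whose columns are the frame's x, y, z axes.
In Python, from plant import * gives the robot as it stands.
- The arm moves only by the tool jog_arm, never from a script. Its argument "series" is a list of rows, each a list of 7 numbers: the shift along the tool's x, y, z as a fraction of full scale, then the turn, a rotation vector about the tool's x, y, z as a fraction of full scale, then the opening, from 0 (shut) to 1 (fully open). In form: [[dx, dy, dz, ax, ay, az, claw], ...]. A call has 1 to 5 rows; each row is the pose to reach, as a shift and turn from the pose commanded when the call began, along the tool's axes at that moment; what a row does not reach only later rows make up. Full scale, the value 1, is 0.5 m for a shift and 0.5 rad for a turn. A row lasts 1/8 s, in which the tool goes at most 62.5 mm and 10.7 degrees, less where a joint would pass 70% of its speed; a pose out of reach is approached as far as the arm can. A call with a number of a shift or a turn outside -1 to 1 is refused whole. A call with a gripper value outside its range is refused whole. The fingers move at their own pace and stop on an object; "grip_force" is the grip in N (left out, the last holds). Time passes only in rows, so rows that repeat a pose let the fingers close. It gives the time, the measured TCP pose, the force, the opening and the grip force at its end, in the units of the state.
- sense(): the state, without advancing time (a new reading comes with each control period).
- camera(name): name is "scene" or "top"; returns (picture, depth): 480x640x3 uint8, red, green, blue; 480x640 float32, m along the optical axis (not along the pixel's ray), 0 where there is no reading.
- calibration(name): a dict with "vertical_fov" (degrees; the focal length in pixels is half the picture's height over the tangent of half this angle, whatever the lens; pixels are square), "cx", "cy" (the principal point, pixels), "rvec" (rotation vector, rad) and "tvec" (3), from world to camera coordinates, as OpenCV has them. Camera axes: x right, y down, z forward; pixel columns grow to the right and rows downward; lengths in m; the calibration is good to about 2 mm. A picture is of the moment at which its call begins. calibration takes no time and is no camera call.
- close_job(): hands the job in; it is judged then, once.
The state is a dict: "t": time; "joints": joint angles; "joint_vel": joint speeds; "effort": joint torques, N m; "position": TCP position; "ee_rot": TCP orientation; "contact_force": force on the tool from outside, world axes, zero at the start; "moment": the same for the moment, N m; "width": finger opening in m; "gripper_force": force on a finger pad.
Only numpy, scipy, OpenCV 4.12 (cv2) and the standard library are available. Lean on these libraries where they do the work, as an engineer would, in place of code of your own. Each camera call takes 0.05 s, during which the arm holds its last target. There are 200 camera calls.

## Working session

There is one attempt and no reset: what is moved stays moved. The work goes in short steps, Python scripts to look and compute and a tool call to move; the robot and the scene stay as the last step left them, time stands still between calls to the robot, and variables do not carry over. Pictures are saved under pics/ and viewed, at most 10 in all, crops included, and the job is handed in when it is done.

Besides the shell and the picture viewer there is one more tool, called after ">>>" as name(argument=value, ...) on one line, values as JSON. jog_arm: Moves the arm, as the interface text tells. Its arguments: {"type":"object","properties":{"series":{"type":"array"},"grip_force":{"type":"number"}},"required":["series"]}

```bash
mkdir -p pics
cat > h.py <<'E'
from plant import *
import numpy as np, cv2
def cal(n):
    c=calibration(n); f=240/np.tan(np.radians(c["vertical_fov"])/2)
    return f,c["cx"],c["cy"],cv2.Rodrigues(np.array(c["rvec"],float))[0],np.array(c["tvec"],float).ravel()
def at_z(n,u,v,z):
    f,cx,cy,R,t=cal(n); o=-R.T@t; d=R.T@np.array([(u-cx)/f,(v-cy)/f,1]); return o+d*(z-o[2])/d[2]
def cloud(n,D):
    f,cx,cy,R,t=cal(n); v,u=np.mgrid[:480,:640]
    return (np.stack([(u-cx)/f*D,(v-cy)/f*D,D],-1)-t)@R
def proj(n,P):
    f,cx,cy,R,t=cal(n); p=R@np.array(P)+t; return p[:2]/p[2]*f+[cx,cy]
def snap(n,name):
    p,d=camera(n); cv2.imwrite(f"pics/{name}.png",p[...,::-1]); np.save(f"pics/{name}.npy",d); return p,d
E
python3 - <<'E'
from h import *
for n in("top","scene"):
    snap(n,n+"0"); print(calibration(n))
s=sense();print(s["t"],s["position"],s["ee_rot"],s["contact_force"],s["width"])
E
```

```text
{'vertical_fov': 54.03291811126278, 'cx': 315.6168734334999, 'cy': 233.00072617264996, 'rvec': array([ 2.16849538, -2.14815274,  0.13963488]), 'tvec': array([0.03716617, 0.51242844, 1.2298129 ])}
{'vertical_fov': 49.859523412538245, 'cx': 329.6283072372747, 'cy': 234.95028799479186, 'rvec': array([ 1.11180158, -2.4004629 ,  0.98534574]), 'tvec': array([0.35413567, 0.31703622, 0.82484997])}
0.1 [ 0.232695   -0.5794223   0.19538826] [[ 9.28000442e-01  3.72578804e-01 -4.62825734e-04]
 [ 3.72579039e-01 -9.27998939e-01  1.68220894e-03]
 [ 1.97253604e-04 -1.73352981e-03 -9.99998478e-01]] [-0.06161715  0.70365757 -0.28131315] 0.0853393079599994
```

View pics/top0.png

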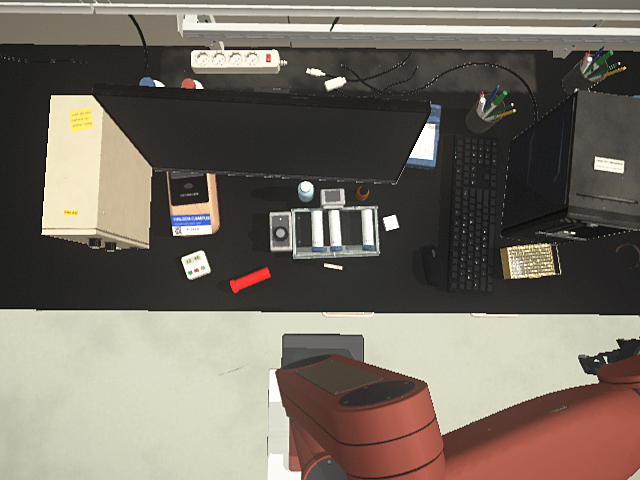

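View pics/scene0.png

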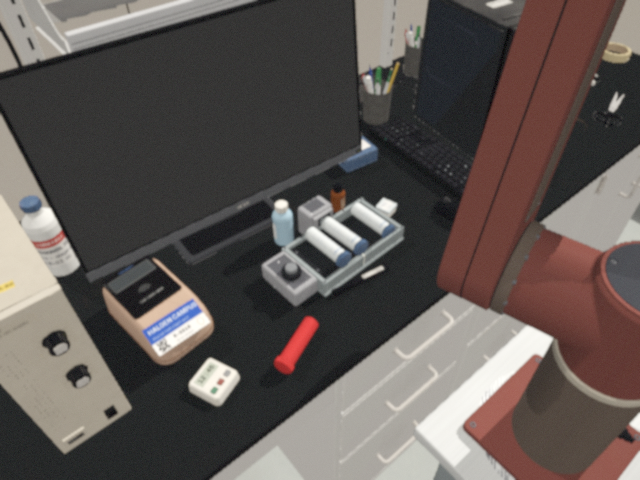

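Run:
```python
from h import *
p=cv2.imread("pics/top0.png")[180:280,260:410]
cv2.imwrite("pics/crop0.png",cv2.resize(p,None,fx=5,fy=5,interpolation=cv2.INTER_CUBIC))
C=cloud("top",np.load("pics/top0.npy"))
for n,u,v in[("next",318,225),("read",335,225),("old",367,225),("key",279,233),("head",332,197),("pod",278,217),("monitor",290,174),("monitor",300,150),("marker",334,267)]:
    print(n,C[v,u].round(4))
for z,q in((.059,[(335,210),(335,246)]),): print([at_z("top",*a,z).round(3) for a in q])
```

```text
next [0.53   0.036  0.0588]
read [ 0.5307 -0.0088  0.0564]
old [ 0.5341 -0.0951  0.0391]
key [0.5073 0.1378 0.0624]
head [ 0.6029 -0.      0.0705]
pod [0.5532 0.143  0.0403]
monitor [0.6449 0.1072 0.1436]
monitor [0.6613 0.0785 0.2901]
marker [ 0.4224 -0.0084  0.0144]
[array([ 0.57 , -0.009,  0.059]), array([ 0.475, -0.009,  0.059])]
```

View pics/crop0.png

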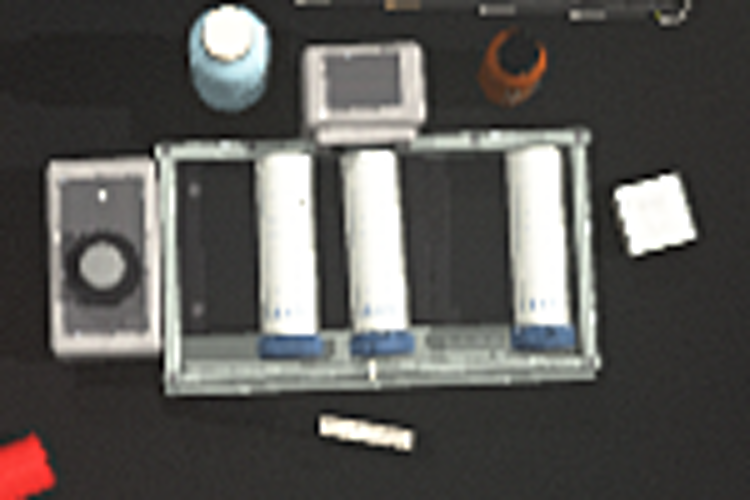

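```bash
cat >> h.py <<'E'
def crop(n,p,x0,y0,x1,y1,f,name): cv2.imwrite(f"pics/{name}.png",cv2.resize(p[y0:y1,x0:x1,::-1],None,fx=f,fy=f,interpolation=cv2.INTER_CUBIC))
def tubes(C,seeds,zl):
    # white/any points near the tube top ridge -> axis line (seed x,y world)
    out=[]
    for (sx,sy),z0 in zip(seeds,zl):
        m=(abs(C[...,1]-sy)<.017)&(C[...,0]>sx-.035)&(C[...,0]<sx+.035)&(C[...,2]>z0-.009)&(C[...,2]<z0+.006)
        P=C[m]; k=np.polyfit(P[:,0],P[:,1],1); out.append((m.sum(),P.mean(0).round(4),k.round(4),np.percentile(P[:,2],90).round(4)))
    return out
E
python3 - <<'E'
from h import *
C=cloud("top",np.load("pics/top0.npy"))
for o in tubes(C,[(.525,.036),(.525,-.009),(.525,-.095)],[.059,.059,.043]): print(*o)
c=lambda x,y,z:at_z("top",260+(x+.5)/5-.5,180+(y+.5)/5-.5,z).round(4)
print("tick",c(374,372,.035)); print("front rail outer",c(170,390,.035),c(595,375,.035)); print("fence outer",c(165,147,.038),c(588,133,.038))
print("key",c(102,265,.06)); print("head front",c(310,135,.072),c(418,133,.072))
print("pod",c(50,160,.04),c(150,160,.04),c(55,355,.04),c(158,355,.04))
K=C[225:240,270:290].reshape(-1,3); k=K[K[:,2]>.05]; print(len(k),k.mean(0),k.max(0),k.min(0))
E
```

```text
255 [0.5245 0.0397 0.0562] [0.0475 0.0147] 0.06
246 [ 0.5244 -0.0064  0.0561] [ 0.0717 -0.044 ] 0.0596
242 [ 0.5247 -0.0956  0.0399] [ 0.0548 -0.1243] 0.0437
tick [ 0.4559 -0.0085  0.035 ]
front rail outer [0.4453 0.0999 0.035 ] [ 0.4554 -0.1261  0.035 ]
fence outer [0.5757 0.1044 0.038 ] [ 0.5856 -0.1229  0.038 ]
key [0.5087 0.1354 0.06  ]
head front [0.5767 0.0271 0.072 ] [ 0.5784 -0.0294  0.072 ]
pod [0.5676 0.1658 0.04  ] [0.5682 0.1122 0.04  ] [0.4629 0.1609 0.04  ] [0.4634 0.1063 0.04  ]
135 [0.50538185 0.13514316 0.07417956] [0.5248041  0.15462414 1.28409072] [0.35412068 0.04597336 0.05004639]
```

>>> jog_arm(series=[[0.965, -0.863, 0, 0, 0, 0.674, 0], [0.965, -0.863, 0, 0, 0, 0.674, 0], [0.965, -0.863, 0, 0, 0, 0.674, 0], [0.965, -0.863, 0, 0, 0, 0.674, 0], [0.965, -0.863, 0, 0, 0, 0.674, 0]], grip_force=60)

```text
t: 0.72
position: [0.3718, -0.2979, 0.1961]
ee_rot: [[0.999, 0.044, 0.0], [0.044, -0.999, 0.0], [0.0, -0.0, -1.0]]
contact_force: [1.4, -0.4, -0.2]
width: 0.0
gripper_force: 0.0
```

```bash
cat >> h.py <<'E'
LINE=np.array([.5225,-.006,0]); PSI=.045
def to(x,y,z,yaw=PSI):
    "fractions to reach reader-frame (x,y) world z, tool down with tool x at yaw"
    s=sense(); R=np.array(s["ee_rot"]); c,n=np.cos(PSI),np.sin(PSI)
    W=LINE+[c*x-n*y,n*x+c*y,z]; d=R.T@(W-s["position"])
    c,n=np.cos(yaw),np.sin(yaw); G=np.array([[c,n,0],[n,-c,0],[0,0,-1]])
    print(s["t"],"pos",np.round(s["position"],4),"F",np.round(s["contact_force"],2),"w",round(s["width"],4),"-> shift",(d/.5).round(3),"turn",(cv2.Rodrigues(R.T@G)[0].ravel()/.5).round(3))
E
python3 -c "
from h import *
to(0,0.006,.12)"
```

```text
0.725 pos [ 0.3718 -0.2979  0.1961] F [ 1.43 -0.38 -0.23] w 0.0 -> shift [ 0.327 -0.582  0.152] turn [-0.001 -0.    -0.001]
```

>>> jog_arm(series=[[0.327, -0.582, 0.05, 0, 0, 0, 0], [0.327, -0.582, 0.1, 0, 0, 0, 0], [0.327, -0.582, 0.152, 0, 0, 0, 0], [0.327, -0.582, 0.152, 0, 0, 0, 0], [0.327, -0.582, 0.152, 0, 0, 0, 0]])

```text
t: 1.35
position: [0.5088, -0.0265, 0.1285]
ee_rot: [[0.999, 0.045, 0.0], [0.045, -0.999, -0.0], [0.0, 0.0, -1.0]]
contact_force: [1.0, -0.2, 0.1]
width: -0.0003
gripper_force: 0.0
```

>>> jog_arm(series=[[0, 0, 0, 0, 0, 0, 0], [0, 0, 0, 0, 0, 0, 0]])

```text
t: 1.6
position: [0.5079, -0.0284, 0.1287]
ee_rot: [[0.999, 0.046, -0.001], [0.046, -0.999, -0.0], [-0.001, 0.0, -1.0]]
contact_force: [-0.3, 0.6, 0.3]
width: 0.0
gripper_force: 0.0
```

Run:
```python
from h import *
to(0,0.008,.07)
p,d=snap("scene","s1"); crop("scene",p,240,150,440,300,4,"s1c")
to(0,0.008,.07)
```

```text
1.6 pos [ 0.5079 -0.0284  0.1287] F [-0.25  0.6   0.26] w 0.0 -> shift [ 0.031 -0.059  0.117] turn [0.001 0.002 0.002]
1.65 pos [ 0.5081 -0.0291  0.1291] F [ 0.41 -0.2   0.41] w -0.0 -> shift [ 0.031 -0.061  0.118] turn [ 0.001  0.001 -0.001]
```

View pics/s1c.png

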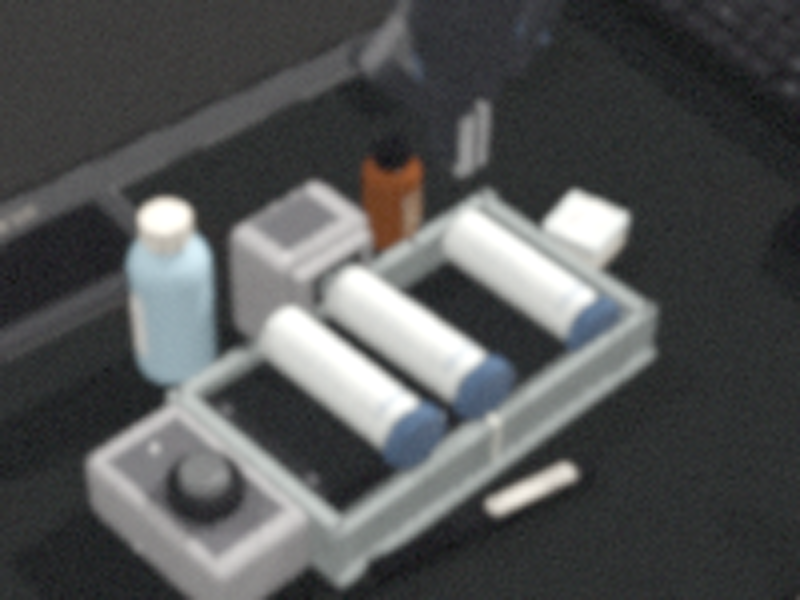

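>>> jog_arm(series=[[0.031, -0.061, 0.06, 0, 0, 0, 0], [0.031, -0.061, 0.118, 0, 0, 0, 0], [0.031, -0.061, 0.13, 0, 0, 0, 0], [0.031, -0.061, 0.134, 0, 0, 0, 0], [0.031, -0.061, 0.136, 0, 0, 0, 0]])

```text
t: 2.28
position: [0.5234, 0.0018, 0.0625]
ee_rot: [[0.999, 0.044, 0.002], [0.044, -0.999, -0.0], [0.002, 0.0, -1.0]]
contact_force: [-0.7, -0.2, -0.4]
width: 0.0001
gripper_force: 0.0
```

>>> jog_arm(series=[[0, 0, 0.002, 0, 0, 0, 0], [0, 0, 0.004, 0, 0, 0, 0], [0, 0, 0.004, 0, 0, 0, 0]])

```text
t: 2.65
position: [0.5225, 0.0028, 0.0592]
ee_rot: [[0.999, 0.045, 0.0], [0.045, -0.999, -0.0], [0.0, 0.0, -1.0]]
contact_force: [-0.3, -0.2, -0.6]
width: 0.0002
gripper_force: 0.0
```

```bash
python3 -c "
from h import *
to(0,0.008,.059)"
```

```text
2.65 pos [0.5225 0.0028 0.0592] F [-0.31 -0.18 -0.58] w 0.0002 -> shift [-0.001  0.001  0.   ] turn [ 0. -0. -0.]
```

>>> jog_arm(series=[[0, 0, 0.002, 0, 0, 0, 0], [0, 0, 0.003, 0, 0, 0, 0], [0, 0, 0.003, 0, 0, 0, 0]])

```text
t: 3.02
position: [0.5224, 0.0028, 0.0575]
ee_rot: [[0.999, 0.045, -0.0], [0.045, -0.999, 0.0], [-0.0, -0.0, -1.0]]
contact_force: [-0.2, -0.6, -1.0]
width: -0.0
gripper_force: 0.0
```

>>> jog_arm(series=[[0, 0, -0.006, 0, 0, 0, 0], [0, 0.01, -0.006, 0, 0, 0, 0], [0, 0.01, 0, 0, 0, 0, 0], [0, 0.01, 0.001, 0, 0, 0, 0], [0, 0.01, 0.001, 0, 0, 0, 0]])

```text
t: 3.65
position: [0.5225, -0.0023, 0.0569]
ee_rot: [[0.999, 0.045, -0.0], [0.045, -0.999, 0.0], [-0.0, -0.0, -1.0]]
contact_force: [-1.0, -0.3, 0.7]
width: 0.0
gripper_force: 0.0
```

>>> jog_arm(series=[[0, 0, 0.001, 0, 0, 0, 0], [0, 0, 0.002, 0, 0, 0, 0], [0, 0, 0.002, 0, 0, 0, 0]])

```text
t: 4.03
position: [0.5226, -0.0022, 0.056]
ee_rot: [[0.999, 0.045, -0.0], [0.045, -0.999, 0.0], [-0.0, -0.0, -1.0]]
contact_force: [-0.9, 0.5, -1.1]
width: 0.0001
gripper_force: 0.0
```

Run:
```python
from h import *
p,d=snap("scene","s2"); crop("scene",p,270,170,410,275,5,"s2c")
to(0,0,.059)
```

```text
4.075 pos [ 0.5227 -0.0022  0.0561] F [-0.3  -0.28 -0.35] w 0.0001 -> shift [-0.001  0.007 -0.006] turn [-0. -0. -0.]
```

View pics/s2c.png

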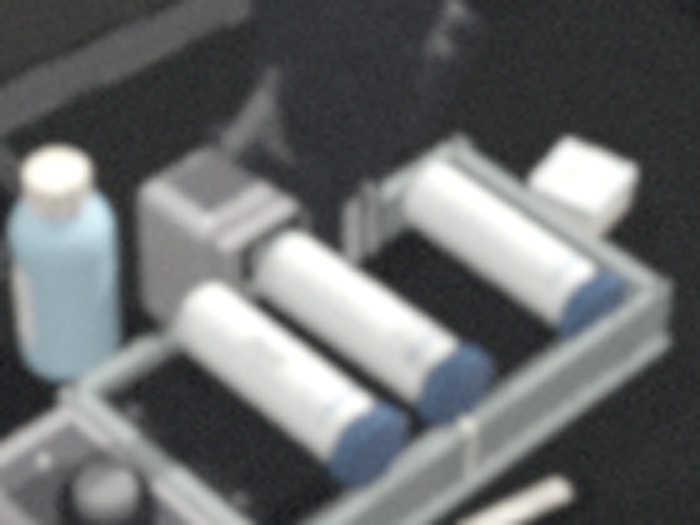

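Run:
```python
from h import *
print(proj("scene",[.5227,-.0022,.056]),proj("top",[.5227,-.0022,.056]))
C=cloud("scene",np.load("pics/s2.npy"))
for n,u,v in[("finger",342,214),("finger2",340,218),("readmid",270+345/5,170+310/5),("nextmid",270+270/5,170+360/5),("tick",270+467/5,170+425/5),("headtop",270+220/5,170+180/5)]:
    print(n,C[int(v),int(u)].round(4))
p,d=snap("top","t2"); crop("top",p,260,160,410,270,5,"t2c")
C=cloud("top",d)
for o in tubes(C,[(.48,.036),(.48,-.009),(.525,-.095)],[.059,.059,.043]): print(*o)
```

```text
[338.15047051 231.35072783] [332.47234592 228.01725643]
finger [ 0.5124 -0.0023  0.1123]
finger2 [0.5109 0.0041 0.1064]
readmid [ 0.5205 -0.0026  0.0555]
nextmid [0.5159 0.0415 0.0591]
tick [ 0.4528 -0.0084  0.0377]
headtop [ 0.6015 -0.0025  0.0718]
204 [0.4865 0.0379 0.0569] [0.0694 0.0041] 0.0608
166 [ 0.4826 -0.0102  0.0566] [-0.0191 -0.001 ] 0.0606
24 [ 0.5049 -0.1063  0.0386] [-0.0521 -0.08  ] 0.0418
```

View pics/t2c.png

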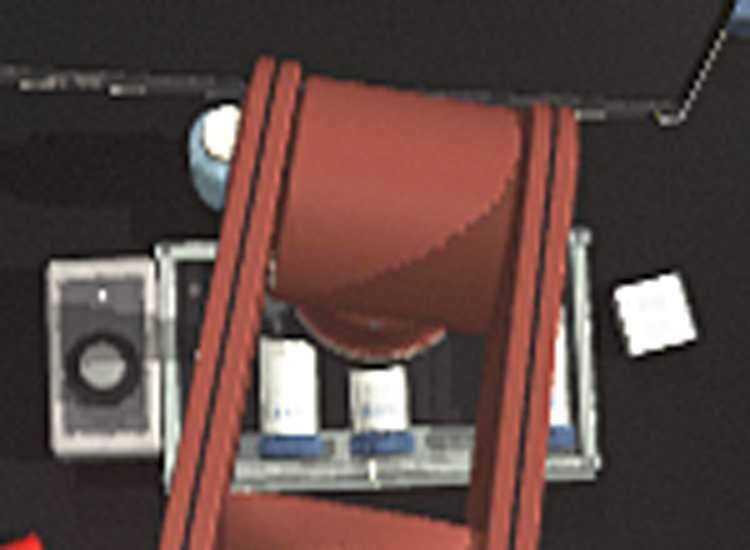

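Run:
```python
from h import *
print(proj("scene",[.508,-.029,.129]))
C=cloud("scene",np.load("pics/s2.npy"));P=cv2.imread("pics/s2.png")
for v in range(206,236,2): print(v,[(u,*C[v,u].round(3),P[v,u].mean().astype(int)) for u in (337,340,343)])
to(0,0,.05)
```

```text
[353.80330405 202.97851561]
206 [(337, np.float64(0.511), np.float64(0.013), np.float64(0.143), np.int64(48)), (340, np.float64(0.51), np.float64(0.005), np.float64(0.14), np.int64(50)), (343, np.float64(0.518), np.float64(-0.009), np.float64(0.126), np.int64(95))]
208 [(337, np.float64(0.512), np.float64(0.011), np.float64(0.136), np.int64(51)), (340, np.float64(0.509), np.float64(0.006), np.float64(0.135), np.int64(66)), (343, np.float64(0.511), np.float64(-0.003), np.float64(0.129), np.int64(123))]
210 [(337, np.float64(0.515), np.float64(0.009), np.float64(0.128), np.int64(56)), (340, np.float64(-0.039), np.float64(0.5), np.float64(0.809), np.int64(118)), (343, np.float64(0.513), np.float64(-0.005), np.float64(0.121), np.int64(115))]
212 [(337, np.float64(0.515), np.float64(0.009), np.float64(0.123), np.int64(62)), (340, np.float64(0.508), np.float64(0.007), np.float64(0.126), np.int64(144)), (343, np.float64(0.512), np.float64(-0.004), np.float64(0.117), np.int64(124))]
214 [(337, np.float64(0.514), np.float64(0.009), np.float64(0.118), np.int64(60)), (340, np.float64(0.514), np
[... 1971 characters left out ...]
 np.int64(245)), (343, np.float64(0.516), np.float64(-0.01), np.float64(0.06), np.int64(255))]
232 [(337, np.float64(0.525), np.float64(-0.001), np.float64(0.053), np.int64(214)), (340, np.float64(0.518), np.float64(-0.003), np.float64(0.057), np.int64(230)), (343, np.float64(0.514), np.float64(-0.007), np.float64(0.058), np.int64(247))]
234 [(337, np.float64(0.521), np.float64(0.002), np.float64(0.052), np.int64(211)), (340, np.float64(0.517), np.float64(-0.003), np.float64(0.052), np.int64(215)), (343, np.float64(0.51), np.float64(-0.004), np.float64(0.057), np.int64(232))]
4.125 pos [ 0.5227 -0.0023  0.0561] F [ 0.67 -0.74  0.34] w 0.0003 -> shift [-0.001  0.007  0.012] turn [ 0. -0. -0.]
```

>>> jog_arm(series=[[0, 0, 0.016, 0, 0, 0, 0], [0, 0, 0.032, 0, 0, 0, 0], [0, 0, 0.036, 0, 0, 0, 0], [0, 0, 0.04, 0, 0, 0, 0], [0, 0, 0.04, 0, 0, 0, 0]])

```text
t: 4.75
position: [0.5227, -0.0023, 0.036]
ee_rot: [[0.999, 0.045, -0.0], [0.045, -0.999, 0.0], [-0.0, -0.0, -1.0]]
contact_force: [-0.2, -0.1, -0.4]
width: 0.0001
gripper_force: 0.0
```

>>> jog_arm(series=[[0, 0, 0.004, 0, 0, 0, 0], [0, 0, 0.006, 0, 0, 0, 0], [0, 0, 0.006, 0, 0, 0, 0]])

```text
t: 5.12
position: [0.5226, -0.0023, 0.033]
ee_rot: [[0.999, 0.045, -0.0], [0.045, -0.999, 0.0], [-0.0, -0.0, -1.0]]
contact_force: [0.6, -0.4, -0.0]
width: 0.0
gripper_force: 0.0
```

>>> jog_arm(series=[[0, 0, 0.004, 0, 0, 0, 0], [0, 0, 0.004, 0, 0, 0, 0]])

```text
t: 5.38
position: [0.5225, -0.0022, 0.0309]
ee_rot: [[0.999, 0.045, -0.0], [0.045, -0.999, 0.0], [-0.0, -0.0, -1.0]]
contact_force: [0.2, 0.0, -0.0]
width: 0.0002
gripper_force: 0.0
```

>>> jog_arm(series=[[0, 0, 0.004, 0, 0, 0, 0], [0, 0, 0.004, 0, 0, 0, 0]])

```text
t: 5.62
position: [0.5225, -0.0023, 0.0288]
ee_rot: [[0.999, 0.045, -0.0], [0.045, -0.999, 0.0], [-0.0, -0.0, -1.0]]
contact_force: [-0.5, 0.9, -0.5]
width: 0.0001
gripper_force: 0.0
```

Run:
```python
from h import *
p,d=snap("scene","s3"); C=cloud("scene",d);P=p
for v in range(214,240,2): print(v,[(u,*map(float,C[v,u].round(3)),int(P[v,u].mean())) for u in (335,338,341)])
to(0,0,.05)
```

```text
214 [(335, 0.517, 0.012, 0.118, 54), (338, 0.508, 0.012, 0.124, 56), (341, 0.509, 0.003, 0.118, 50)]
216 [(335, 0.516, 0.013, 0.113, 52), (338, 0.51, 0.01, 0.116, 52), (341, 0.509, 0.003, 0.112, 62)]
218 [(335, 0.511, 0.017, 0.114, 54), (338, 0.511, 0.009, 0.109, 51), (341, 0.51, 0.002, 0.106, 77)]
220 [(335, 0.517, 0.012, 0.102, 50), (338, 0.508, 0.012, 0.108, 70), (341, 0.512, 0.001, 0.098, 121)]
222 [(335, 0.518, 0.01, 0.094, 52), (338, 0.514, 0.007, 0.095, 98), (341, 0.512, 0.001, 0.093, 138)]
224 [(335, 0.517, 0.012, 0.09, 53), (338, 0.515, 0.005, 0.088, 102), (341, 0.512, -0.0, 0.086, 141)]
226 [(335, 0.517, 0.012, 0.085, 51), (338, 0.516, 0.004, 0.08, 100), (341, 0.513, -0.001, 0.079, 141)]
228 [(335, 0.518, 0.011, 0.078, 75), (338, 0.516, 0.005, 0.076, 102), (341, 0.511, 0.0, 0.076, 141)]
230 [(335, 0.53, 0.0, 0.056, 164), (338, 0.515, 0.005, 0.071, 121), (341, 0.512, -0.0, 0.07, 157)]
232 [(335, 0.527, 0.002, 0.054, 206), (338, 0.521, -0.0, 0.057, 178), (341, 0.516, -0.004, 0.059, 197)]
234 [(335, 0.528, 0.002, 0.047, 202), (338, 0.519, 0.001, 0.053, 202), (341, 0.515, -0.003, 0.054, 196)]
236 [(335, 0.524, 0.005, 0.046, 177), (338, 0.517, 0.003, 0.05, 202), (341, 0.511, 0.0, 0.053, 197)]
238 [(335, 0.531, -0.001, 0.031, 109), (338, 0.518, 0.002, 0.043, 180), (341, 0.51, 0.001, 0.049, 198)]
5.675 pos [ 0.5225 -0.0022  0.0289] F [-0.1   0.3   0.14] w 0.0002 -> shift [-0.     0.008 -0.042] turn [-0.     0.001 -0.   ]
```

>>> jog_arm(series=[[0, 0, 0.004, 0, 0, 0, 0], [0, 0, 0.006, 0, 0, 0, 0], [0, 0, 0.006, 0, 0, 0, 0]])

```text
t: 6.05
position: [0.5225, -0.0023, 0.0259]
ee_rot: [[0.999, 0.045, -0.0], [0.045, -0.999, 0.0], [-0.0, -0.0, -1.0]]
contact_force: [1.1, 0.6, 0.0]
width: -0.0002
gripper_force: 0.0
```

>>> jog_arm(series=[[0, 0, 0.003, 0, 0, 0, 0], [0, 0, 0.003, 0, 0, 0, 0]])

```text
t: 6.3
position: [0.5225, -0.0023, 0.0244]
ee_rot: [[0.999, 0.045, -0.0], [0.045, -0.999, 0.0], [-0.0, -0.0, -1.0]]
contact_force: [0.4, 0.1, -0.2]
width: 0.0003
gripper_force: 0.0
```

>>> jog_arm(series=[[0, 0, 0.003, 0, 0, 0, 0], [0, 0, 0.003, 0, 0, 0, 0]])

```text
t: 6.55
position: [0.5228, -0.0023, 0.0239]
ee_rot: [[0.999, 0.045, -0.0], [0.045, -0.999, 0.0], [-0.0, -0.0, -1.0]]
contact_force: [-4.2, 0.3, 8.4]
width: -0.0001
gripper_force: 3.8
```

>>> jog_arm(series=[[0, 0.01, 0, 0, 0, 0, 0], [0, 0.02, 0, 0, 0, 0, 0], [0, 0.03, 0, 0, 0, 0, 0]])

```text
t: 6.92
position: [0.5239, -0.0176, 0.0244]
ee_rot: [[0.999, 0.045, 0.001], [0.045, -0.999, -0.0], [0.001, 0.0, -1.0]]
contact_force: [-3.3, 0.1, 8.6]
width: 0.0002
gripper_force: 4.5
```

```bash
cat >> h.py <<'E'
def seen(x0=.474,x1=.5):
    "tube ridge y near reader x -40 (next to the arm), from the top view"
    p,d=camera("top"); C=cloud("top",d); W=C-LINE; c,n=np.cos(PSI),np.sin(PSI)
    rx=c*W[...,0]+n*W[...,1]; ry=-n*W[...,0]+c*W[...,1]
    p=p.astype(int); white=(p.min(-1)>140)
    for a,b in((-.044,-.028),(-.028,-.012),(.02,.045)):
        m=white&(rx>a)&(rx<b)&(C[...,2]>.025)&(C[...,2]<.065)&(abs(ry)<.12)
        h=np.sort(ry[m]); 
        if len(h)==0: continue
        g=np.split(h,np.where(np.diff(h)>.006)[0]+1)
        print((a,b),[(len(q),round(q[0]*1e3,1),round(q[-1]*1e3,1),"mid",round((q[0]+q[-1])*500,1)) for q in g if len(q)>8])
E
python3 -c "
from h import *
seen();to(0,0,.05)"
```

```text
(-0.044, -0.028) [(17, np.float64(-117.7), np.float64(-111.9), 'mid', np.float64(-114.8)), (63, np.float64(-23.2), np.float64(3.6), 'mid', np.float64(-9.8)), (43, np.float64(32.5), np.float64(51.4), 'mid', np.float64(41.9)), (32, np.float64(104.2), np.float64(120.0), 'mid', np.float64(112.1))]
(-0.028, -0.012) [(35, np.float64(-23.5), np.float64(3.1), 'mid', np.float64(-10.2)), (34, np.float64(31.8), np.float64(45.6), 'mid', np.float64(38.7)), (33, np.float64(103.9), np.float64(119.9), 'mid', np.float64(111.9))]
(0.02, 0.045) [(48, np.float64(104.5), np.float64(118.7), 'mid', np.float64(111.6))]
6.975 pos [ 0.5239 -0.0182  0.0243] F [-2.99 -0.95  9.18] w -0.0004 -> shift [-0.002 -0.024 -0.051] turn [ 0.002 -0.002 -0.   ]
```

>>> jog_arm(series=[[0, 0.01, 0, 0, 0, 0, 0], [0, 0.018, 0, 0, 0, 0, 0]])

```text
t: 7.22
position: [0.5247, -0.0267, 0.0244]
ee_rot: [[0.999, 0.045, 0.002], [0.045, -0.999, -0.0], [0.002, 0.001, -1.0]]
contact_force: [-1.8, -0.7, 7.7]
width: 0.0004
gripper_force: 3.8
```

```bash
python3 -c "
from h import *
seen();to(0,0,.05)"
```

```text
(-0.044, -0.028) [(13, np.float64(-81.7), np.float64(-76.7), 'mid', np.float64(-79.2)), (71, np.float64(-28.7), np.float64(2.9), 'mid', np.float64(-12.9)), (19, np.float64(32.4), np.float64(40.9), 'mid', np.float64(36.7)), (31, np.float64(104.2), np.float64(119.9), 'mid', np.float64(112.0))]
(-0.028, -0.012) [(18, np.float64(-83.1), np.float64(-77.5), 'mid', np.float64(-80.3)), (44, np.float64(-30.0), np.float64(2.4), 'mid', np.float64(-13.8)), (10, np.float64(31.8), np.float64(35.0), 'mid', np.float64(33.4)), (34, np.float64(103.8), np.float64(119.9), 'mid', np.float64(111.9))]
(0.02, 0.045) [(30, np.float64(48.4), np.float64(58.9), 'mid', np.float64(53.6)), (47, np.float64(104.5), np.float64(118.7), 'mid', np.float64(111.6))]
7.275 pos [ 0.5247 -0.0271  0.0244] F [-1.53  0.39  7.89] w -0.0003 -> shift [-0.002 -0.042 -0.051] turn [ 0.002 -0.003 -0.001]
```

>>> jog_arm(series=[[0, 0.01, 0, 0, 0, 0, 0], [0, 0.014, 0, 0, 0, 0, 0]])

```text
t: 7.52
position: [0.5252, -0.0337, 0.0244]
ee_rot: [[0.999, 0.045, 0.002], [0.045, -0.999, -0.001], [0.002, 0.001, -1.0]]
contact_force: [-0.7, 0.1, 6.9]
width: 0.0001
gripper_force: 3.2
```

>>> jog_arm(series=[[0, 0, -0.012, 0, 0, 0, 0], [0, -0.036, -0.012, 0, 0, 0, 0], [0, -0.036, -0.004, 0, 0, 0, 0], [0, -0.036, 0, 0, 0, 0, 0], [0, -0.036, 0, 0, 0, 0, 0]])

```text
t: 8.15
position: [0.5229, -0.015, 0.0229]
ee_rot: [[0.999, 0.045, -0.001], [0.045, -0.999, 0.0], [-0.001, -0.0, -1.0]]
contact_force: [-0.7, 1.4, 2.8]
width: 0.0003
gripper_force: 1.6
```

```bash
python3 -c "
from h import *
seen();to(0,0,.05)"
```

```text
(-0.044, -0.028) [(16, np.float64(-117.7), np.float64(-111.4), 'mid', np.float64(-114.6)), (60, np.float64(-31.0), np.float64(-6.6), 'mid', np.float64(-18.8)), (47, np.float64(32.5), np.float64(51.4), 'mid', np.float64(41.9)), (32, np.float64(104.0), np.float64(120.0), 'mid', np.float64(112.0))]
(-0.028, -0.012) [(12, np.float64(-116.5), np.float64(-112.1), 'mid', np.float64(-114.3)), (30, np.float64(-31.7), np.float64(-4.9), 'mid', np.float64(-18.3)), (41, np.float64(31.7), np.float64(48.2), 'mid', np.float64(40.0)), (32, np.float64(103.8), np.float64(119.9), 'mid', np.float64(111.9))]
(0.02, 0.045) [(51, np.float64(104.5), np.float64(118.6), 'mid', np.float64(111.6))]
8.2 pos [ 0.5229 -0.0151  0.0229] F [-2.55  1.28  2.86] w 0.0001 -> shift [ 0.    -0.018 -0.054] turn [-0.     0.002  0.   ]
```

>>> jog_arm(series=[[0, 0.01, 0, 0, 0, 0, 0], [0, 0.02, 0, 0, 0, 0, 0], [0, 0.032, 0, 0, 0, 0, 0], [0, 0.044, 0, 0, 0, 0, 0], [0, 0.056, 0, 0, 0, 0, 0]])

```text
t: 8.82
position: [0.5251, -0.0441, 0.0243]
ee_rot: [[0.999, 0.045, 0.001], [0.045, -0.999, -0.001], [0.001, 0.001, -1.0]]
contact_force: [-3.2, 0.5, 9.1]
width: -0.0003
gripper_force: 4.5
```

```bash
python3 -c "
from h import *
seen();to(0,0,.05)"
```

```text
(-0.044, -0.028) [(58, np.float64(-101.8), np.float64(-76.5), 'mid', np.float64(-89.1)), (66, np.float64(-46.9), np.float64(-19.9), 'mid', np.float64(-33.4)), (27, np.float64(45.7), np.float64(58.8), 'mid', np.float64(52.2)), (32, np.float64(104.2), np.float64(119.8), 'mid', np.float64(112.0))]
(-0.028, -0.012) [(61, np.float64(-102.5), np.float64(-77.3), 'mid', np.float64(-89.9)), (41, np.float64(-47.8), np.float64(-20.4), 'mid', np.float64(-34.1)), (39, np.float64(42.4), np.float64(58.7), 'mid', np.float64(50.6)), (35, np.float64(103.8), np.float64(119.9), 'mid', np.float64(111.8))]
(0.02, 0.045) [(98, np.float64(32.3), np.float64(58.9), 'mid', np.float64(45.6)), (46, np.float64(104.6), np.float64(118.7), 'mid', np.float64(111.7))]
8.875 pos [ 0.5252 -0.0448  0.0243] F [-2.92 -1.05 10.92] w 0.0002 -> shift [-0.002 -0.078 -0.052] turn [ 0.003 -0.002 -0.001]
```

>>> jog_arm(series=[[0, 0.012, 0, 0, 0, 0, 0], [0, 0.022, 0, 0, 0, 0, 0], [0, 0.022, -0.02, 0, 0, 0, 0], [0, 0.022, -0.05, 0, 0, 0, 0], [0, 0.022, -0.05, 0, 0, 0, 0]])

```text
t: 9.5
position: [0.5266, -0.0544, 0.05]
ee_rot: [[0.999, 0.045, 0.003], [0.045, -0.999, -0.001], [0.003, 0.001, -1.0]]
contact_force: [-0.1, 0.0, -0.7]
width: 0.0001
gripper_force: 0.0
```

```bash
python3 -c "
from h import *
seen();to(0,0.054,.05)"
```

```text
(-0.044, -0.028) [(81, np.float64(-118.4), np.float64(-79.0), 'mid', np.float64(-98.7)), (59, np.float64(-72.0), np.float64(-47.0), 'mid', np.float64(-59.5)), (10, np.float64(-0.1), np.float64(3.0), 'mid', np.float64(1.4)), (55, np.float64(32.4), np.float64(58.8), 'mid', np.float64(45.6)), (31, np.float64(104.1), np.float64(119.8), 'mid', np.float64(112.0))]
(-0.028, -0.012) [(13, np.float64(-117.7), np.float64(-112.1), 'mid', np.float64(-114.9)), (61, np.float64(-105.6), np.float64(-80.1), 'mid', np.float64(-92.8)), (53, np.float64(-73.2), np.float64(-46.1), 'mid', np.float64(-59.6)), (67, np.float64(31.8), np.float64(58.7), 'mid', np.float64(45.2)), (32, np.float64(103.9), np.float64(119.9), 'mid', np.float64(111.9))]
(0.02, 0.045) [(98, np.float64(29.9), np.float64(58.9), 'mid', np.float64(44.4)), (45, np.float64(104.6), np.float64(118.6), 'mid', np.float64(111.6))]
9.55 pos [ 0.5259 -0.0543  0.0492] F [ 0.44  0.88 -0.39] w 0.0003 -> shift [-0.002 -0.205 -0.002] turn [ 0.001 -0.004  0.   ]
```

>>> jog_arm(series=[[-0.003, -0.1, -0.01, 0, 0, 0, 0], [-0.003, -0.205, -0.01, 0, 0, 0, 0], [-0.003, -0.205, 0, 0, 0, 0, 0], [-0.003, -0.205, 0.03, 0, 0, 0, 0], [-0.003, -0.205, 0.04, 0, 0, 0, 0]])

```text
t: 10.18
position: [0.5176, 0.0473, 0.0262]
ee_rot: [[0.999, 0.044, -0.003], [0.044, -0.999, -0.0], [-0.003, -0.0, -1.0]]
contact_force: [1.0, -0.4, 0.7]
width: 0.0003
gripper_force: 0.0
```

```bash
cat >> h.py <<'E'
def line():
    p,d=camera("top"); C=cloud("top",d); W=C-LINE; c,n=np.cos(PSI),np.sin(PSI)
    rx=c*W[...,0]+n*W[...,1]; ry=-n*W[...,0]+c*W[...,1]
    g=p.astype(int).mean(-1)
    for a in range(-45,55,10):
        m=(rx>a/1e3)&(rx<a/1e3+.01)&(abs(ry)<.012)&(C[...,2]<.045)&(C[...,2]>.02)
        w=np.clip(g[m]-70,0,None)
        if w.sum()>100: print(a+5,round(float((w*ry[m]).sum()/w.sum()*1e3),1),int(g[m].max()),m.sum())
    return p
E
python3 -c "
from h import *
seen();p=line();crop('top',p,290,190,400,270,6,'t3c');to(0,0.054,.022)"
```

```text
(-0.044, -0.028) [(83, np.float64(-117.9), np.float64(-79.7), 'mid', np.float64(-98.8)), (60, np.float64(-72.1), np.float64(-47.4), 'mid', np.float64(-59.7)), (55, np.float64(32.4), np.float64(56.6), 'mid', np.float64(44.5)), (31, np.float64(104.2), np.float64(120.0), 'mid', np.float64(112.1))]
(-0.028, -0.012) [(11, np.float64(-116.0), np.float64(-112.8), 'mid', np.float64(-114.4)), (57, np.float64(-105.1), np.float64(-80.2), 'mid', np.float64(-92.7)), (61, np.float64(-73.3), np.float64(-45.9), 'mid', np.float64(-59.6)), (30, np.float64(31.9), np.float64(58.7), 'mid', np.float64(45.3)), (34, np.float64(103.9), np.float64(120.0), 'mid', np.float64(111.9))]
(0.02, 0.045) [(19, np.float64(-117.6), np.float64(-112.0), 'mid', np.float64(-114.8)), (192, np.float64(-105.6), np.float64(-45.6), 'mid', np.float64(-75.6))]
10.275 pos [0.5178 0.0471 0.0266] F [ 0.05  0.33 -0.08] w 0.0001 -> shift [ 0.005 -0.001  0.009] turn [-0.     0.005 -0.004]
```

View pics/t3c.png

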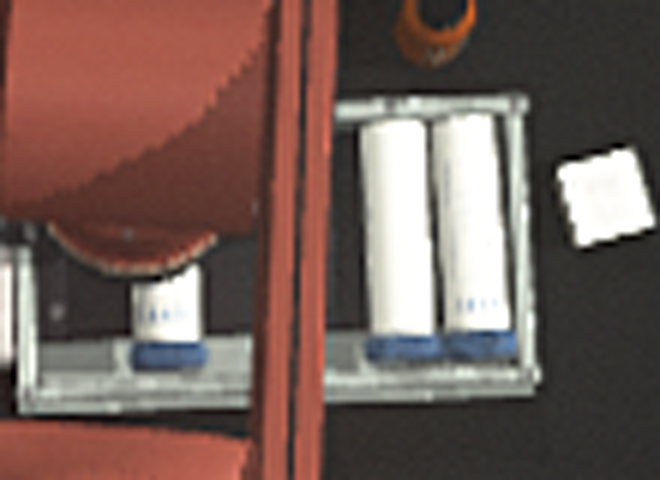

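>>> jog_arm(series=[[0.005, -0.001, 0.004, 0, 0, 0, 0], [0.005, -0.001, 0.0075, 0, 0, 0, 0], [0.005, -0.001, 0.0075, 0, 0, 0, 0]])

```text
t: 10.65
position: [0.5215, 0.0486, 0.0243]
ee_rot: [[0.999, 0.045, 0.0], [0.045, -0.999, 0.0], [0.0, -0.0, -1.0]]
contact_force: [0.5, 0.3, -0.2]
width: -0.0001
gripper_force: 0.0
```

>>> jog_arm(series=[[0, 0.01, 0, 0, 0, 0, 0], [0, 0.02, 0, 0, 0, 0, 0], [0, 0.03, 0, 0, 0, 0, 0], [0, 0.04, 0, 0, 0, 0, 0], [0, 0.05, 0, 0, 0, 0, 0]])

```text
t: 11.28
position: [0.5227, 0.0233, 0.0245]
ee_rot: [[0.999, 0.045, 0.0], [0.045, -0.999, -0.0], [0.0, 0.0, -1.0]]
contact_force: [-0.0, 0.3, 2.0]
width: -0.0002
gripper_force: 1.0
```

```bash
python3 -c "
from h import *
seen();line();to(0,0,.05)"
```

```text
(-0.044, -0.028) [(82, np.float64(-117.7), np.float64(-79.6), 'mid', np.float64(-98.6)), (36, np.float64(-72.1), np.float64(-57.6), 'mid', np.float64(-64.8)), (10, np.float64(-0.3), np.float64(3.0), 'mid', np.float64(1.3)), (70, np.float64(21.8), np.float64(48.6), 'mid', np.float64(35.2))]
(-0.028, -0.012) [(13, np.float64(-117.7), np.float64(-112.4), 'mid', np.float64(-115.1)), (59, np.float64(-105.5), np.float64(-79.7), 'mid', np.float64(-92.6)), (36, np.float64(-73.1), np.float64(-58.5), 'mid', np.float64(-65.8)), (10, np.float64(-0.9), np.float64(2.5), 'mid', np.float64(0.8)), (37, np.float64(21.3), np.float64(48.1), 'mid', np.float64(34.7))]
(0.02, 0.045) [(20, np.float64(-117.0), np.float64(-111.6), 'mid', np.float64(-114.3)), (133, np.float64(-105.6), np.float64(-63.1), 'mid', np.float64(-84.4))]
-40 1.4 250 27
-30 1.3 255 35
-20 1.0 255 32
-10 1.1 255 23
11.375 pos [0.5227 0.0231 0.0245] F [ 0.06 -0.32  2.31] w 0.0 -> shift [-0.003  0.058 -0.051] turn [ 0.    -0.001 -0.002]
```

>>> jog_arm(series=[[0, 0.01, 0.001, 0, 0, 0, 0], [0, 0.012, -0.012, 0, 0, 0, 0], [0, -0.024, -0.012, 0, 0, 0, 0], [0, -0.024, -0.004, 0, 0, 0, 0], [0, -0.024, 0.001, 0, 0, 0, 0]])

```text
t: 12.0
position: [0.5214, 0.0363, 0.0231]
ee_rot: [[0.999, 0.046, -0.001], [0.046, -0.999, -0.0], [-0.001, -0.0, -1.0]]
contact_force: [-0.4, -0.4, 0.8]
width: -0.0002
gripper_force: 0.0
```

>>> jog_arm(series=[[0, 0.008, 0, 0, 0, 0, 0], [0, 0.02, 0, 0, 0, 0, 0], [0, 0.032, 0, 0, 0, 0, 0], [0, 0.044, 0, 0, 0, 0, 0], [0, 0.056, 0, 0, 0, 0, 0]])

```text
t: 12.62
position: [0.5229, 0.0068, 0.0244]
ee_rot: [[0.999, 0.044, -0.001], [0.044, -0.999, -0.0], [-0.001, 0.0, -1.0]]
contact_force: [-4.1, 0.8, 6.8]
width: 0.0001
gripper_force: 3.2
```

```bash
python3 -c "
from h import *
seen();line();to(0,0,.05)"
```

```text
(-0.044, -0.028) [(85, np.float64(-117.9), np.float64(-79.6), 'mid', np.float64(-98.7)), (69, np.float64(-0.3), np.float64(30.2), 'mid', np.float64(15.0)), (14, np.float64(114.8), np.float64(119.6), 'mid', np.float64(117.2))]
(-0.028, -0.012) [(10, np.float64(-116.0), np.float64(-112.4), 'mid', np.float64(-114.2)), (54, np.float64(-104.9), np.float64(-80.3), 'mid', np.float64(-92.6)), (36, np.float64(2.1), np.float64(29.8), 'mid', np.float64(16.0)), (23, np.float64(108.9), np.float64(119.9), 'mid', np.float64(114.4))]
(0.02, 0.045) [(19, np.float64(-118.1), np.float64(-112.0), 'mid', np.float64(-115.1)), (62, np.float64(-105.2), np.float64(-87.1), 'mid', np.float64(-96.2)), (49, np.float64(104.6), np.float64(118.7), 'mid', np.float64(111.6))]
-40 0.0 201 15
-30 -0.1 194 20
-20 -0.5 146 17
12.725 pos [0.5229 0.0065 0.0244] F [-4.13 -0.3   6.78] w -0.0 -> shift [-0.002  0.025 -0.051] turn [ 0.001  0.002 -0.002]
```

>>> jog_arm(series=[[0, 0, -0.012, 0, 0, 0, 0], [0, -0.024, -0.012, 0, 0, 0, 0], [0, -0.024, -0.004, 0, 0, 0, 0], [0, -0.024, 0, 0, 0, 0, 0], [0, -0.024, 0, 0, 0, 0, 0]])

```text
t: 13.35
position: [0.5224, 0.0198, 0.0234]
ee_rot: [[0.999, 0.045, -0.001], [0.045, -0.999, 0.0], [-0.001, -0.0, -1.0]]
contact_force: [-0.7, 0.1, 0.3]
width: 0.0
gripper_force: 0.0
```

>>> jog_arm(series=[[0, 0.01, 0, 0, 0, 0, 0], [0, 0.02, 0, 0, 0, 0, 0], [0, 0.03, 0, 0, 0, 0, 0], [0, 0.04, 0, 0, 0, 0, 0], [0, 0.05, 0, 0, 0, 0, 0]])

```text
t: 13.98
position: [0.5238, -0.006, 0.0245]
ee_rot: [[0.999, 0.045, -0.0], [0.045, -0.999, -0.0], [-0.0, 0.0, -1.0]]
contact_force: [-1.6, 0.4, 5.3]
width: 0.0004
gripper_force: 2.8
```

>>> jog_arm(series=[[0, 0, 0, 0, 0, 0, 0], [0, 0, 0, 0, 0, 0, 0]])

```text
t: 14.22
position: [0.5238, -0.006, 0.0244]
ee_rot: [[0.999, 0.044, -0.0], [0.044, -0.999, -0.0], [-0.0, 0.0, -1.0]]
contact_force: [-4.2, -0.3, 4.8]
width: -0.0002
gripper_force: 2.9
```

```bash
python3 -c "
from h import *
seen();to(0,0,.05)"
```

```text
(-0.044, -0.028) [(45, np.float64(-117.9), np.float64(-94.8), 'mid', np.float64(-106.3)), (24, np.float64(-55.6), np.float64(-47.4), 'mid', np.float64(-51.5)), (64, np.float64(-10.8), np.float64(17.0), 'mid', np.float64(3.1)), (29, np.float64(104.0), np.float64(120.0), 'mid', np.float64(112.0))]
(-0.028, -0.012) [(13, np.float64(-115.8), np.float64(-112.4), 'mid', np.float64(-114.1)), (16, np.float64(-104.9), np.float64(-98.3), 'mid', np.float64(-101.6)), (30, np.float64(-59.1), np.float64(-46.2), 'mid', np.float64(-52.6)), (37, np.float64(-11.4), np.float64(16.6), 'mid', np.float64(2.6)), (33, np.float64(103.8), np.float64(119.8), 'mid', np.float64(111.8))]
(0.02, 0.045) [(19, np.float64(-118.3), np.float64(-112.1), 'mid', np.float64(-115.2)), (50, np.float64(104.6), np.float64(118.6), 'mid', np.float64(111.6))]
14.275 pos [ 0.5238 -0.006   0.0244] F [-3.55 -0.92  6.92] w 0.0 -> shift [-0.003 -0.    -0.051] turn [ 0.001  0.    -0.001]
```

>>> jog_arm(series=[[0, 0.007, 0, 0, 0, 0, 0], [0, 0.007, 0, 0, 0, 0, 0], [0, 0.007, -0.004, 0, 0, 0, 0], [0, 0.007, -0.03, 0, 0, 0, 0], [0, 0.007, -0.08, 0, 0, 0, 0]])

```text
t: 14.9
position: [0.523, -0.0087, 0.0638]
ee_rot: [[0.999, 0.045, -0.002], [0.045, -0.999, 0.0], [-0.002, -0.0, -1.0]]
contact_force: [0.0, -0.4, 1.0]
width: 0.0001
gripper_force: 0.0
```

```bash
python3 -c "
from h import *
seen();to(-.0085,.141,.062)"
```

```text
(-0.044, -0.028) [(22, np.float64(-118.2), np.float64(-106.1), 'mid', np.float64(-112.2)), (41, np.float64(-63.7), np.float64(-47.5), 'mid', np.float64(-55.6)), (60, np.float64(-9.8), np.float64(14.4), 'mid', np.float64(2.3)), (26, np.float64(104.1), np.float64(117.7), 'mid', np.float64(110.9))]
(-0.028, -0.012) [(12, np.float64(-116.1), np.float64(-112.1), 'mid', np.float64(-114.1)), (46, np.float64(-67.2), np.float64(-46.1), 'mid', np.float64(-56.7)), (59, np.float64(-10.4), np.float64(16.4), 'mid', np.float64(3.0)), (35, np.float64(103.8), np.float64(119.9), 'mid', np.float64(111.9))]
(0.02, 0.045) [(53, np.float64(104.5), np.float64(118.6), 'mid', np.float64(111.5))]
14.95 pos [ 0.5262 -0.0091  0.0682] F [4.03 0.5  2.19] w -0.0004 -> shift [-0.024 -0.289  0.012] turn [ 0.002 -0.009 -0.   ]
```

>>> jog_arm(series=[[-0.02, -0.1, -0.01, 0, 0, 0, 0], [-0.022, -0.2, -0.01, 0, 0, 0, 0], [-0.024, -0.29, -0.01, 0, 0, 0, 0], [-0.024, -0.29, -0.01, 0, 0, 0, 0], [-0.024, -0.29, 0.01, 0, 0, 0, 0]])

```text
t: 15.58
position: [0.5066, 0.1355, 0.0595]
ee_rot: [[0.999, 0.046, 0.003], [0.046, -0.999, -0.0], [0.003, 0.0, -1.0]]
contact_force: [0.5, -0.8, -0.5]
width: 0.0001
gripper_force: 0.0
```

Run:
```python
from h import *
seen();to(-.008,.1415,.030)
p,d=snap("scene","s4"); crop("scene",p,230,150,430,300,4,"s4c")
```

```text
(-0.044, -0.028) [(81, np.float64(-117.5), np.float64(-79.6), 'mid', np.float64(-98.6)), (60, np.float64(-72.2), np.float64(-47.3), 'mid', np.float64(-59.7)), (61, np.float64(-13.3), np.float64(14.5), 'mid', np.float64(0.6))]
(-0.028, -0.012) [(11, np.float64(-116.2), np.float64(-112.6), 'mid', np.float64(-114.4)), (61, np.float64(-104.9), np.float64(-80.2), 'mid', np.float64(-92.5)), (62, np.float64(-73.1), np.float64(-46.0), 'mid', np.float64(-59.5)), (66, np.float64(-10.7), np.float64(16.5), 'mid', np.float64(2.9))]
(0.02, 0.045) [(20, np.float64(-117.8), np.float64(-112.3), 'mid', np.float64(-115.0)), (191, np.float64(-105.0), np.float64(-45.7), 'mid', np.float64(-75.4)), (94, np.float64(-10.3), np.float64(16.6), 'mid', np.float64(3.2))]
15.625 pos [0.505  0.1348 0.0573] F [-0.96 -0.12 -0.86] w -0.0001 -> shift [ 0.006 -0.     0.055] turn [ 0.001  0.002 -0.001]
```

View pics/s4c.png

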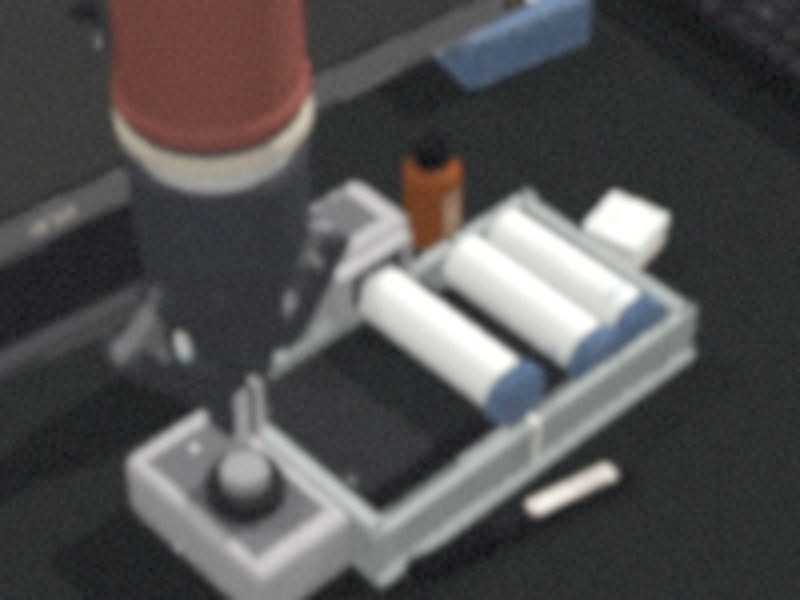

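>>> jog_arm(series=[[0.006, 0, 0.02, 0, 0, 0, 0], [0.006, 0, 0.04, 0, 0, 0, 0], [0.006, 0, 0.052, 0, 0, 0, 0], [0.006, 0, 0.056, 0, 0, 0, 0], [0.006, 0, 0.06, 0, 0, 0, 0]])

```text
t: 16.3
position: [0.5086, 0.1357, 0.0288]
ee_rot: [[0.999, 0.045, 0.0], [0.045, -0.999, 0.0], [0.0, -0.0, -1.0]]
contact_force: [-0.2, 0.2, 0.3]
width: 0.0004
gripper_force: 0.0
```

>>> jog_arm(series=[[0, 0, 0.003, 0, 0, 0, 0], [0, 0, 0.006, 0, 0, 0, 0], [0, 0, 0.006, 0, 0, 0, 0]])

```text
t: 16.68
position: [0.5087, 0.1358, 0.026]
ee_rot: [[0.999, 0.045, 0.0], [0.045, -0.999, 0.0], [0.0, -0.0, -1.0]]
contact_force: [-0.2, -0.4, 1.3]
width: 0.0
gripper_force: 0.5
```

Contact with the key; press 5 mm further.

>>> jog_arm(series=[[0, 0, 0.004, 0, 0, 0, 0], [0, 0, 0.008, 0, 0, 0, 0], [0, 0, 0.01, 0, 0, 0, 0], [0, 0, 0.012, 0, 0, 0, 0], [0, 0, 0.012, 0, 0, 0, 0]])

```text
t: 17.3
position: [0.5088, 0.1358, 0.021]
ee_rot: [[0.999, 0.045, 0.0], [0.045, -0.999, 0.0], [0.0, -0.0, -1.0]]
contact_force: [-3.4, -0.5, 11.5]
width: 0.0
gripper_force: 5.7
```

>>> jog_arm(series=[[0, 0, 0, 0, 0, 0, 0], [0, 0, -0.02, 0, 0, 0, 0], [0, 0, -0.08, 0, 0, 0, 0], [0, 0, -0.14, 0, 0, 0, 0], [0, 0, -0.14, 0, 0, 0, 0]])

```text
t: 17.92
position: [0.5105, 0.1359, 0.0925]
ee_rot: [[0.999, 0.045, 0.005], [0.045, -0.999, 0.0], [0.005, -0.0, -1.0]]
contact_force: [-0.4, 0.1, -0.2]
width: 0.0
gripper_force: 0.0
```

Run:
```python
from h import *
seen();to(0,0,0)
p,d=camera("top"); C=cloud("top",d)
snap("scene","s5")
```

```text
(-0.044, -0.028) [(81, np.float64(-117.9), np.float64(-79.5), 'mid', np.float64(-98.7)), (60, np.float64(-72.3), np.float64(-47.4), 'mid', np.float64(-59.8)), (61, np.float64(-13.4), np.float64(14.5), 'mid', np.float64(0.5))]
(-0.028, -0.012) [(13, np.float64(-117.9), np.float64(-112.4), 'mid', np.float64(-115.1)), (58, np.float64(-105.2), np.float64(-80.3), 'mid', np.float64(-92.8)), (63, np.float64(-73.6), np.float64(-46.1), 'mid', np.float64(-59.9)), (66, np.float64(-10.6), np.float64(16.6), 'mid', np.float64(3.0))]
(0.02, 0.045) [(20, np.float64(-117.4), np.float64(-111.8), 'mid', np.float64(-114.6)), (189, np.float64(-105.5), np.float64(-45.8), 'mid', np.float64(-75.6)), (88, np.float64(-13.1), np.float64(16.6), 'mid', np.float64(1.8))]
17.975 pos [0.5092 0.1357 0.0907] F [ 0.   -0.46 -1.08] w 0.0004 -> shift [0.013 0.284 0.181] turn [-0.    -0.004 -0.   ]
```

```bash
python3 -c "
from plant import *
print(close_job())"
```

```text
the job is handed in; nothing more can be done
None
```

The job is handed in, with no verdict returned: the read tube lies in the trough, the waiting tube lies about 2 mm from the white line and along it by the camera, and the read key was pressed to its stop (11.5 N) and released.

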